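# Shim two mount blocks in a jig

## Task

A dark mount block stands in each of the two bays of the aluminium jig, with a gap on one side. By trying the three steel spacer plates, find the one that fills each gap snugly, and leave one in each gap, standing upright squarely between block and wall and pushed fully down onto the table. The third plate is too thick for either gap: leave it on the table clear of the jig, the blocks in their bays, and everything else where it is.

Things in the scene. Friction and masses are not known exactly. Their poses are not given: they have to be found in the camera images.
- jig: Aluminium two-bay jig screwed to the table, no floor: three upright walls (10 mm thick, 58 mm deep from x=-25 to +33, 30 mm high) centred at y=-70, 0 and +70 mm, joined by a 12 mm high rear rail at x=+24 to +34; low feet reach y=-95 and +95. Origin on the table under the middle wall, z up. Each bay is 60 mm wide (y=-65..-5 and +5..+65) and holds one mount block at its -y end.
- gap_1 (a point): Foot of the -y face of the jig's middle wall (jig x=0, y=-5 mm), on the table; axes as the jig's. The first gap runs from here towards -y to the block in that bay. It is 17.4 or 21.4 mm wide; the other gap has the other width, and which is which changes.
- gap_2 (a point): Foot of the -y face of the jig's +y wall (jig x=0, y=+65 mm), on the table; axes as the jig's. The second gap runs from here towards -y to the block in that bay. It is 17.4 or 21.4 mm wide; the other gap has the other width, and which is which changes.
- block_a_edge (a point): Foot of the -y face, midway along it, of one of two loose dark steel mount blocks, 0.5 kg, each standing in one bay of the jig (axes parallel to the jig's) 0.3 mm off the wall on its -y side: 40 mm deep (x), 30 mm high, flat top, 38.3 or 42.3 mm wide (it extends to its +y), not known which.
- block_b_edge (a point): Foot of the -y face, midway along it, of one of two loose dark steel mount blocks, 0.5 kg, each standing in one bay of the jig (axes parallel to the jig's) 0.3 mm off the wall on its -y side: 40 mm deep (x), 30 mm high, flat top, 38.3 or 42.3 mm wide (it extends to its +y), not known which.
- spacer_p_mid (a point): Centre (32.5 mm up) of one of three plain steel spacer plates standing on the table, about 0.2 kg: 36 mm long (x), 65 mm tall, thickness (y) 16, 20 or 24 mm, not known which. Its long lower edges are rounded, radius 4 mm. The right one has 1.4 mm play in its gap; a thicker one cannot enter, a thinner one has over 5 mm play. In a gap it rises 35 mm above walls and blocks.
- spacer_p: The same spacer as spacer_p_mid, origin at the centre of its underside.
- spacer_q_mid (a point): Centre (32.5 mm up) of one of three plain steel spacer plates standing on the table, about 0.2 kg: 36 mm long (x), 65 mm tall, thickness (y) 16, 20 or 24 mm, not known which. Its long lower edges are rounded, radius 4 mm. The right one has 1.4 mm play in its gap; a thicker one cannot enter, a thinner one has over 5 mm play. In a gap it rises 35 mm above walls and blocks.
- spacer_q: The same spacer as spacer_q_mid, origin at the centre of its underside.
- spacer_r_mid (a point): Centre (32.5 mm up) of one of three plain steel spacer plates standing on the table, about 0.2 kg: 36 mm long (x), 65 mm tall, thickness (y) 16, 20 or 24 mm, not known which. Its long lower edges are rounded, radius 4 mm. The right one has 1.4 mm play in its gap; a thicker one cannot enter, a thinner one has over 5 mm play. In a gap it rises 35 mm above walls and blocks.
- spacer_r: The same spacer as spacer_r_mid, origin at the centre of its underside.
- spare_objective_mid (a point): Bystander, leave it alone: silver microscope objective standing upright, 33 mm across, 57 mm tall. Point at its centre.
- objective_can_mid (a point): Bystander, leave it alone: round white can with a black lid, 47 mm across, 62 mm tall. Point at its centre.
- cal_box_mid (a point): Bystander, leave it alone: flat blue box, 50x50x13 mm. Point at its centre.
- bubble_level_mid (a point): Bystander, leave it alone: round bubble level, 30 mm across, 9 mm tall. Point at its centre.
- lens_cap_mid (a point): Bystander, leave it alone: black round lens cap, 33 mm across, 13 mm tall. Point at its centre.
- kapton_roll_mid (a point): Bystander, leave it alone: amber tape roll lying flat, 60 mm across, 16 mm tall. Point at its centre.
Not all that is in view belongs to the job. What is shaped like the spacer_q but red is not meant.

How it is judged:
At the end, for the whole second after the job is handed in: A spacer stands on the table in each gap (centre under 35.5 mm high, within 16 mm of the jig's mid-line, tilt < 0.09, yaw < 0.12 rad off the jig); the third rests on the table (centre 4-37 mm high) over 70 mm from the jig's origin; both blocks within 12 mm of the jig's mid-line; spacers still (((x of spacer_p_mid in the frame of jig between -0.016 and 0.016 m and y of spacer_p_mid in the frame of jig between -0.027 and -0.011 m and height (world z) of each of spacer_p_mid, spacer_q_mid below 0.0355 m and angle between each of spacer_p_mid, spacer_q_mid's own z axis and vertical below 0.09 rad and angle between the y axis of each of spacer_p_mid, spacer_q_mid and the y axis of jig, either way round below 0.12 rad and x of spacer_q_mid in the frame of jig between -0.016 and 0.016 m and y of spacer_q_mid in the frame of jig between 0.043 and 0.059 m and horizontal distance between spacer_r_mid and jig above 0.07 m and height (world z) of spacer_r_mid between 0.004 and 0.037 m) or (x of spacer_p_mid in the frame of jig between -0.016 and 0.016 m and y of spacer_p_mid in the frame of jig between -0.027 and -0.011 m and height (world z) of each of spacer_p_mid, spacer_r_mid below 0.0355 m and angle between each of spacer_p_mid, spacer_r_mid's own z axis and vertical below 0.09 rad and angle between the y axis of each of spacer_p_mid, spacer_r_mid and the y axis of jig, either way round below 0.12 rad and x of spacer_r_mid in the frame of jig between -0.016 and 0.016 m and y of spacer_r_mid in the frame of jig between 0.043 and 0.059 m and horizontal distance between spacer_q_mid and jig above 0.07 m and height (world z) of spacer_q_mid between 0.004 and 0.037 m) or (x of spacer_q_mid in the frame of jig between -0.016 and 0.016 m and y of spacer_q_mid in the frame of jig between -0.027 and -0.011 m and height (world z) of each of spacer_q_mid, spacer_p_mid below 0.0355 m and angle between each of spacer_q_mid, spacer_p_mid's own z axis and vertical below 0.09 rad and angle between the y axis of each of spacer_q_mid, spacer_p_mid and the y axis of jig, either way round below 0.12 rad and x of spacer_p_mid in the frame of jig between -0.016 and 0.016 m and y of spacer_p_mid in the frame of jig between 0.043 and 0.059 m and horizontal distance between spacer_r_mid and jig above 0.07 m and height (world z) of spacer_r_mid between 0.004 and 0.037 m) or (x of spacer_q_mid in the frame of jig between -0.016 and 0.016 m and y of spacer_q_mid in the frame of jig between -0.027 and -0.011 m and height (world z) of each of spacer_q_mid, spacer_r_mid below 0.0355 m and angle between each of spacer_q_mid, spacer_r_mid's own z axis and vertical below 0.09 rad and angle between the y axis of each of spacer_q_mid, spacer_r_mid and the y axis of jig, either way round below 0.12 rad and x of spacer_r_mid in the frame of jig between -0.016 and 0.016 m and y of spacer_r_mid in the frame of jig between 0.043 and 0.059 m and horizontal distance between spacer_p_mid and jig above 0.07 m and height (world z) of spacer_p_mid between 0.004 and 0.037 m) or (x of spacer_r_mid in the frame of jig between -0.016 and 0.016 m and y of spacer_r_mid in the frame of jig between -0.027 and -0.011 m and height (world z) of each of spacer_r_mid, spacer_p_mid below 0.0355 m and angle between each of spacer_r_mid, spacer_p_mid's own z axis and vertical below 0.09 rad and angle between the y axis of each of spacer_r_mid, spacer_p_mid and the y axis of jig, either way round below 0.12 rad and x of spacer_p_mid in the frame of jig between -0.016 and 0.016 m and y of spacer_p_mid in the frame of jig between 0.043 and 0.059 m and horizontal distance between spacer_q_mid and jig above 0.07 m and height (world z) of spacer_q_mid between 0.004 and 0.037 m) or (x of spacer_r_mid in the frame of jig between -0.016 and 0.016 m and y of spacer_r_mid in the frame of jig between -0.027 and -0.011 m and height (world z) of each of spacer_r_mid, spacer_q_mid below 0.0355 m and angle between each of spacer_r_mid, spacer_q_mid's own z axis and vertical below 0.09 rad and angle between the y axis of each of spacer_r_mid, spacer_q_mid and the y axis of jig, either way round below 0.12 rad and x of spacer_q_mid in the frame of jig between -0.016 and 0.016 m and y of spacer_q_mid in the frame of jig between 0.043 and 0.059 m and horizontal distance between spacer_p_mid and jig above 0.07 m and height (world z) of spacer_p_mid between 0.004 and 0.037 m)) and x of block_a_edge in the frame of jig between -0.012 and 0.012 m and x of block_b_edge in the frame of jig between -0.012 and 0.012 m and linear speed of each of spacer_p, spacer_q, spacer_r below 0.02 m/s); the robot touches nothing.
It fails at once if a bystander is moved by more than 25 mm (distance of any of spare_objective_mid, objective_can_mid, cal_box_mid, bubble_level_mid, lens_cap_mid, kapton_roll_mid from where it was at the start of the episode above 0.025 m).
It fails at once if a mount block is moved by more than 20 mm (distance of any of block_a_edge, block_b_edge from where it was at the start of the episode above 0.02 m).
It also fails if it takes over 67 s, if anything falls off the work surface, if the arm or the gripper's body presses on something with over 40 N, if the wrist force passes 120 N, or if a joint passes its speed limit or range.

## Robot

A 6-joint arm with a two-finger parallel gripper is mounted at the origin on a cart in front of the work surface, level with it; the furniture and walls round the work are solid. World frame = base frame: x ahead of the robot, y to its left, z up, the work surface at z = 0. Lengths are in m, angles in rad, forces in N, time in s.
With the tool pointing down it reaches from about 0.25 to 0.775 m from the base axis. Payload 4 kg.
Tool frame: the origin (TCP) lies on the centre line of the jaws, within the pads' length; the fingertips stand 11 mm ahead of it and the grasp point (between the pads) lies 8 mm behind it; x points along the fingers, y is the direction in which the jaws open and shut, and the axes are right-handed (so a half turn about x gives the same grasp; the last joint's range is limited). The gripper opens to 85 mm and grips with 20 to 120 N. Pads are 22 mm wide; open, the fingers measure 114 mm over their backs; the gripper's body (76 mm by 85 mm) begins 54 mm behind the grasp point. The pads swing forward as they close: fully open they stand 13 mm farther back than shut.
Start: joints at [-1.276, 0.087, 1.371, -0, 1.684, -0.103], TCP at [0.213, -0.507, 0.242] pointing down, gripper open.
Joint ranges: [-3.1, 3.1], [-0.76, 2.03], [0.27, 2.55], [-1.08, 4.22], [0.17, 2.65], [-2.57, 2.57]. Speed limits (rad/s): [2.79, 2.79, 3.14, 3.14, 3.14, 3.14].

## Interface

Orientations are given as a 3x3 rotation matrix whose columns are the frame's x, y, z axes.
In Python, from plant import sensors, snapshot, manip, recognise, outline_of gives the robot as it stands.
- The arm moves only by the tool send_rows, never from a script. Its argument "targets" is a list of rows, each a list of 6 numbers: the shift along the tool's x, y, z scaled (see below), then the turn, a rotation vector about the tool's x, y, z scaled (see below). In form: [[x, y, z, ax, ay, az], ...]. A call has 1 to 12 rows; each row shifts and turns the pose as measured when the row begins, along the tool's axes as they then stand; what a row does not reach is not made up. The controller multiplies each number of a shift by 0.05 m and each number of a turn by pi rad. A row lasts 1/10 s, in which the tool goes at most 50 mm and 8.59 degrees, less where a joint would pass 70% of its speed; a pose out of reach is approached as far as the arm can. A call with a number of a shift or a turn outside -1 to 1 is refused whole. A call with a gripper value outside its range is refused whole. "jaw" is the closure, from -1 (fully open) to 1 (shut), set as the call begins (left out, the last holds). The fingers move at their own pace and stop on an object; "newtons" is the grip in N (left out, the last holds). Time passes only in rows, so rows that do not move let the fingers close. It gives the time, the measured TCP pose, the force and the opening at its end, in the units of the state.
- sensors.state(): the state, without advancing time (a new reading comes with each control period).
- snapshot(name): name is "side" or "top"; returns a dict with "frame" (384x512x3 uint8, blue, green, red), "fov_y" (degrees; the focal length in pixels is half the picture's height over the tangent of half this angle, whatever the lens; pixels are square), "cx", "cy" (the principal point, pixels), "D" ([k1, k2, p1, p2, k3] as OpenCV has them; the pictures are not rectified), "R" (3x3) and "t" (3): a world point X has camera coordinates R X + t. Camera axes: x right, y down, z forward; pixel columns grow to the right and rows downward; lengths in m; the calibration is good to about 2 mm. A picture is of the moment at which its call begins. There is no depth.
- manip.close_job(): hands the job in, once; it reports no verdict.
Trained networks look in a picture, given as the dict that the camera call returned (one of the last four; its "shot" number tells which), for a name from the list of things; names that differ only in an ending like _2 or _b are one class to them, and where a whole thing is asked for, a point or a joint stands for the part that bears it (a point fixed in the world has none). Each returns a list of dicts, best first, with "score" (0 to 1); they miss things now and then, are a little off and sometimes report something else, mostly with a low value. They report only what shows in the picture. A call takes as long as a camera call. They do not tell look-alikes from the thing itself.
- recognise(picture, label): "xyz" ([x, y, z] in m, in world coordinates, good to about 4 mm: the middle of the surface that is visible of it).
- outline_of(picture, label): "pixels" (384x512 bool, what is visible of it).
The state is a dict: "t": time; "joints": joint angles; "qd": joint speeds; "joint_efforts": joint torques, N m; "ee_pos": TCP position; "tool_rot": TCP orientation; "force": force on the tool from outside, world axes, zero at the start; "wrist_torque": the same for the moment, N m; "width": finger opening in m.
Only numpy, scipy, OpenCV 4.12 (cv2) and the standard library are available. Lean on these libraries where they do the work, as an engineer would, in place of code of your own. Each camera call takes 0.05 s, during which the arm holds its last target.

## Working session

There is one attempt and no reset: what is moved stays moved. The work goes in short steps, Python scripts to look and compute and a tool call to move; the robot and the scene stay as the last step left them, time stands still between calls to the robot, and variables do not carry over. Pictures are saved under pics/ and viewed, and the job is handed in when it is done.

Besides the shell and the picture viewer there is one more tool, called in YAML: its name, and indented under it one key for each argument. send_rows: Moves the arm, as the interface text tells. Its arguments: {"type":"object","properties":{"targets":{"type":"array"},"jaw":{"type":"number"},"newtons":{"type":"number"}},"required":["targets"]}

```bash
mkdir -p pics; ls; python3 - <<'E'
from plant import sensors, snapshot
import cv2, json
print(sensors.state())
for n in ("side","top"):
    s=snapshot(n); cv2.imwrite(f"pics/{n}0.png",s["frame"])
    print({k:v for k,v in s.items() if k!="frame"})
E
```

```text
pics
{'t': 0.0, 'joints': array([-1.27610107e+00,  8.79741941e-02,  1.37230760e+00,  2.79328813e-05,
        1.68360053e+00, -1.03103744e-01]), 'qd': array([-2.42099882e-03, -1.54474470e-03,  1.87211815e-04,  4.18966778e-04,
        1.05914172e-03,  7.02395603e-05]), 'joint_efforts': array([ 5.18534271e-04, -3.51868629e+01, -3.13268352e+01, -1.80567095e-04,
        1.07763545e-02, -1.71025255e-05]), 'ee_pos': array([ 0.21292391, -0.50658319,  0.24110155]), 'tool_rot': array([[-6.38471453e-04,  3.87392286e-01, -9.21914752e-01],
       [ 2.19902422e-03, -9.21912167e-01, -3.87392722e-01],
       [-9.99997378e-01, -2.27465206e-03, -2.63270419e-04]]), 'force': array([1.13565096, 0.04715935, 0.04546171]), 'wrist_torque': array([-0.01458448,  0.00877712, -0.00890857]), 'width': 0.08529080180775706}
{'fov_y': 46.195946849946466, 'cx': 258.48802826875726, 'cy': 191.87323001858792, 'D': array([-0.05885636,  0.        ,  0.        ,  0.        ,  0.        ]), 'R': array([[-0.83499153, -0.54979332, -0.02272556],
       [-0.31632367,  0.51338647, -0.79773032],
       [ 0.45025379, -0.65890943, -0.602586  ]]), 't': array([0.38742657, 0.22769446, 1.27654035]), 'shot': 1}
{'fov_y': 48.01340892919859, 'cx': 254.21961603501634, 'cy': 197.75798966582627, 'D': array([-0.04033554,  0.        ,  0.        ,  0.        ,  0.        ]), 'R': array([[ 0.02028196, -0.99979277,  0.0017494 ],
       [-0.98574548, -0.02028924, -0.16701557],
       [ 0.16701645,  0.00166294, -0.98595271]]), 't': array([-0.08246133,  0.48674879,  1.48508359]), 'shot': 2}
```

View pics/side0.png

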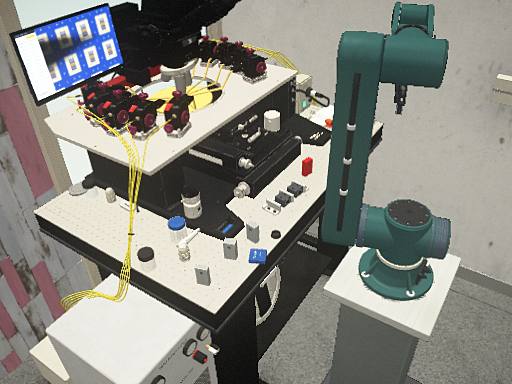

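View pics/top0.png

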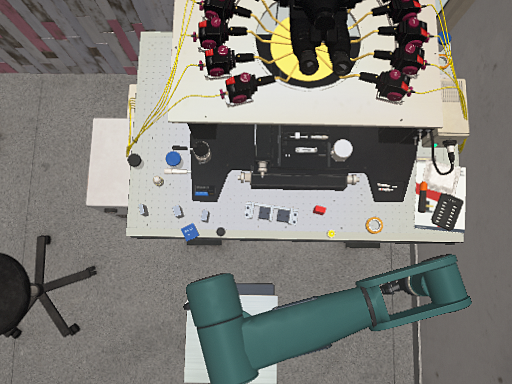

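```bash
cat > h.py <<'E'
import numpy as np, cv2
from plant import sensors, snapshot, manip, recognise, outline_of
def K(s):
    f=s["frame"].shape[0]/2/np.tan(np.radians(s["fov_y"]/2))
    return np.array([[f,0,s["cx"]],[0,f,s["cy"]],[0,0,1.]])
def proj(s,X):
    X=np.atleast_2d(np.asarray(X,float))
    p,_=cv2.projectPoints(X.reshape(-1,1,3),cv2.Rodrigues(s["R"])[0],s["t"],K(s),s["D"]); return p.reshape(-1,2)
def plane(s,uv,z):
    uv=np.asarray(uv,float).reshape(-1,1,2)
    n=cv2.undistortPoints(uv,K(s),s["D"]).reshape(-1,2)
    d=np.c_[n,np.ones(len(n))]@s["R"]; c=-s["R"].T@s["t"]
    return c+d*((z-c[2])/d[:,2])[:,None]
E
python3 - <<'E'
from h import *
np.set_printoptions(precision=4,suppress=True)
for n in ("side","top"):
    s=snapshot(n)
    for l in ["jig","gap_1","block_a_edge","spacer_p","spacer_p_mid","spare_objective_mid","objective_can_mid","cal_box_mid","bubble_level_mid","lens_cap_mid","kapton_roll_mid"]:
        try:
            for r in recognise(s,l): print(n,l,round(r["score"],2),np.array(r["xyz"]),proj(s,r["xyz"])[0].round())
        except Exception as e: print(n,l,e)
E
```

```text
side jig 0.56 [ 0.4398 -0.0612  0.0172] [274. 205.]
side jig 0.22 [0.3668 0.1642 0.0133] [255. 255.]
side gap_1 0.56 [ 0.4454 -0.0604  0.0162] [273. 205.]
side gap_1 0.42 [ 0.42   -0.1641  0.0319] [295. 188.]
side block_a_edge 0.47 [ 0.4196 -0.1667  0.0299] [295. 188.]
side spacer_p 0.78 [0.4378 0.3233 0.0416] [202. 273.]
side spacer_p 0.64 [0.6031 0.3669 0.0542] [146. 256.]
side spacer_p 0.52 [ 0.4434 -0.2906  0.0373] [307. 167.]
side spacer_p 0.5 [0.415  0.1113 0.0401] [252. 232.]
side spacer_p 0.5 [0.4317 0.2106 0.0463] [228. 248.]
side spacer_p_mid 0.77 [0.434  0.3279 0.043 ] [201. 274.]
side spacer_p_mid 0.61 [ 0.4427 -0.0595  0.0166] [273. 205.]
side spacer_p_mid 0.54 [0.3675 0.1622 0.0169] [255. 253.]
side spare_objective_mid 0.55 [0.5333 0.287  0.0383] [184. 252.]
side spare_objective_mid 0.42 [0.4369 0.3235 0.0394] [202. 273.]
side cal_box_mid 0.55 [0.365  0.1639 0.0119] [256. 255.]
side lens_cap_mid 0.43 [0.3708 0.0515 0.0028] [274. 235.]
side kapton_roll_mid 0.66 [ 0.4255 -0.0983  0.0276] [284. 198.]
top jig 0.84 [ 0.4491 -0.1309  0.0101] [270. 210.]
top gap_1 0.6 [ 0.4483 -0.1339  0.0107] [271. 210.]
top block_a_edge 0.5 [ 0.4276 -0.1781  0.0284] [284. 216.]
top block_a_edge 0.32 [ 0.4466 -0.1325  0.0129] [271. 211.]
top spacer_p 0.68 [0.4175 0.0983 0.0649] [204. 216.]
top spacer_p 0.6 [0.4334 0.1913 0.066 ] [178. 211.]
top spacer_p 0.55 [0.4321 0.3185 0.0663] [141. 210.]
top spacer_p 0.49 [ 0.4465 -0.2955  0.0707] [318. 210.]
top spacer_p_mid 0.62 [0.4332 0.3179 0.0646] [142. 210.]
top objective_can_mid 0.47 [0.6121 0.3575 0.0657] [134. 160.]
top objective_can_mid 0.19 [0.4353 0.3162 0.0667] [142. 209.]
top cal_box_mid 0.63 [0.3619 0.1573 0.012 ] [189. 233.]
top cal_box_mid 0.51 [0.4294 0.192  0.0666] [178. 212.]
top bubble_level_mid 0.53 [ 0.3688 -0.3485  0.0064] [331. 234.]
top kapton_roll_mid 0.55 [ 0.4014 -0.4947  0.0143] [372. 225.]
```

```bash
python3 - <<'E'
from h import *
s=snapshot("top"); c=s["frame"][190:245,125:345]; 
a=cv2.resize(s["frame"][195:235,235:335],None,fx=8,fy=8,interpolation=cv2.INTER_CUBIC)
b=cv2.resize(s["frame"][190:245,125:235],None,fx=7,fy=7,interpolation=cv2.INTER_CUBIC)
cv2.imwrite("pics/t1.png",a);cv2.imwrite("pics/t2.png",b)
s=snapshot("side");
a=cv2.resize(s["frame"][150:240,235:330],None,fx=6,fy=6,interpolation=cv2.INTER_CUBIC)
b=cv2.resize(s["frame"][200:300,170:300],None,fx=6,fy=6,interpolation=cv2.INTER_CUBIC)
cv2.imwrite("pics/s1.png",a);cv2.imwrite("pics/s2.png",b)
E
```

```text
(no output)
```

View pics/t1.png

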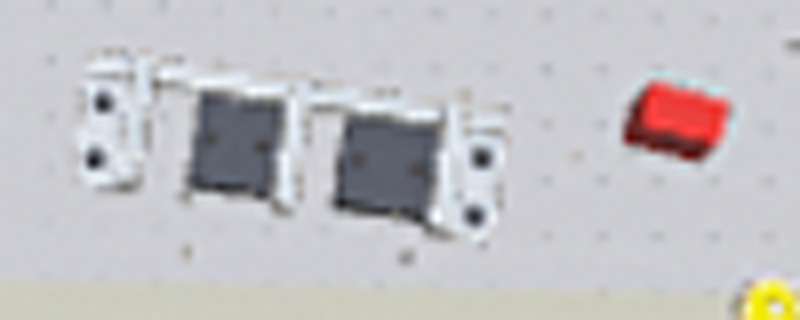

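View pics/t2.png

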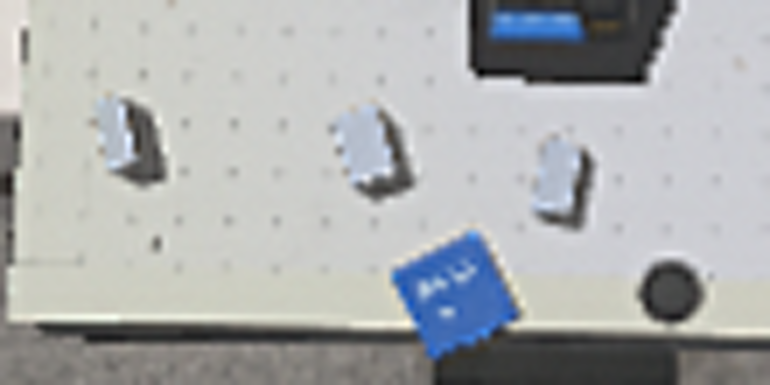

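View pics/s1.png

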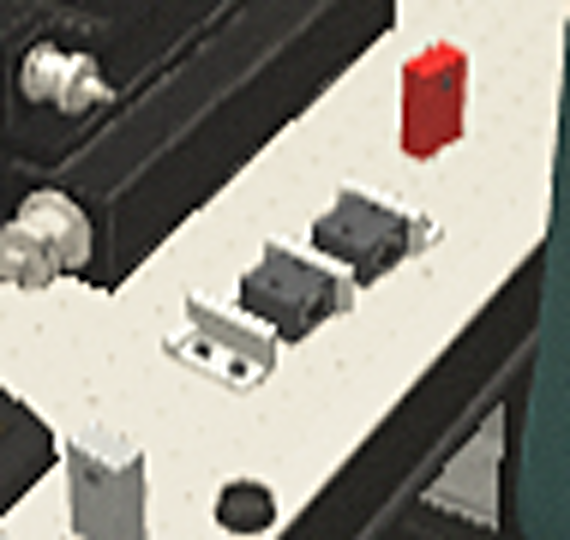

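View pics/s2.png

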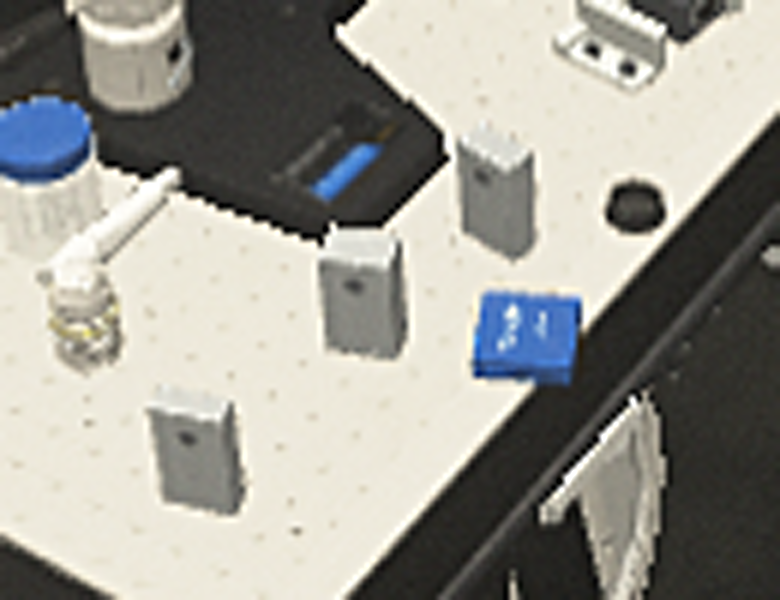

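```bash
cat > fit.py <<'E'
from h import *
from scipy.optimize import minimize
def box(cx,cy,yaw,lx,ly,z0,z1):
    c,s=np.cos(yaw),np.sin(yaw)
    return np.array([[cx+c*a*lx/2-s*b*ly/2,cy+s*a*lx/2+c*b*ly/2,z] for z in(z0,z1) for a in(-1,1) for b in(-1,1)])
def render(s,Xs,org,shape,ss=8):
    m=np.zeros((shape[0]*ss,shape[1]*ss),np.uint8)
    for X in Xs:
        p=(proj(s,X)-org+0.5)*ss-0.5
        h=cv2.convexHull((p*16).round().astype(np.int32))
        cv2.fillPoly(m,[h],255,shift=4)
    return cv2.resize(m,(shape[1],shape[0]),interpolation=cv2.INTER_AREA)/255.
E
python3 - <<'E'
from fit import *
np.set_printoptions(precision=4,suppress=True)
import pickle
S={n:snapshot(n) for n in("top","side")}
M={}
for n,s in S.items():
    for l in("spacer_p","jig","block_a_edge"):
        for i,o in enumerate(outline_of(s,l)):
            m=o["pixels"]; v,u=np.nonzero(m); print(n,l,i,round(o["score"],2),m.sum(),u.mean().round(1),v.mean().round(1),u.min(),u.max(),v.min(),v.max())
            M[n,l,i]=m
pickle.dump((S,M),open("d.pkl","wb"))
E
```

```text
top spacer_p 0 0.69 116 178.0 211.3 173 183 205 218
top spacer_p 1 0.66 90 143.0 209.3 138 148 204 215
top spacer_p 2 0.61 74 205.2 215.5 202 209 210 221
top spacer_p 3 0.54 78 319.4 209.6 314 325 206 213
top jig 0 0.69 493 273.7 211.6 244 300 202 225
top block_a_edge 0 0.72 144 283.0 215.0 277 289 209 221
side spacer_p 0 0.66 270 202.4 274.6 195 210 265 285
side spacer_p 1 0.63 213 251.9 231.1 246 258 221 241
side spacer_p 2 0.53 290 230.0 248.3 222 237 238 259
side spacer_p 3 0.45 170 306.7 165.6 302 312 157 175
side spacer_p 4 0.27 165 183.7 252.3 178 189 244 261
side jig 0 0.76 243 276.0 202.6 263 306 180 213
side block_a_edge 0 0.35 241 252.4 231.0 246 258 221 242
```

```bash
python3 - <<'E'
from fit import *
import pickle
np.set_printoptions(precision=4,suppress=True)
S,M=pickle.load(open("d.pkl","rb"))
def fit(obs,x0,mk):
    def cost(p):
        e=0
        for n,m in obs:
            v,u=np.nonzero(m); o=np.array([u.min()-5,v.min()-5]); mm=m[o[1]:v.max()+6,o[0]:u.max()+6]
            e+=np.abs(render(S[n],mk(p),o,mm.shape)-mm).sum()
        return e
    best=None
    for y0 in (x0[2]-.25,x0[2],x0[2]+.25):
        q=np.array(x0,float);q[2]=y0
        sim=np.vstack([q]+[q+d for d in np.diag([.006,.006,.15,.004][:len(q)])])
        r=minimize(cost,q,method="Nelder-Mead",options=dict(initial_simplex=sim,xatol=1e-5,fatol=.01,maxiter=400))
        if best is None or r.fun<best.fun: best=r
    return best
for nm,t,s_,c in (("A",1,0,(.432,.318)),("B",0,2,(.433,.191)),("C",2,1,(.4175,.098))):
    for obs in ([("top",M["top","spacer_p",t]),("side",M["side","spacer_p",s_])],[("top",M["top","spacer_p",t])],[("side",M["side","spacer_p",s_])]):
        r=fit(obs,[*c,-.2 if nm=="C" else .2,.02],lambda p:[box(p[0],p[1],p[2],.036,p[3],0,.065)])
        print(nm,len(obs),obs[0][0],r.x,r.fun)
E
```

```text
A 2 top [0.4376 0.3216 0.2763 0.0138] 38.062745098039215
A 1 top [0.4396 0.3212 0.3522 0.0137] 11.63137254901961
A 1 side [0.4362 0.3225 0.3548 0.0119] 17.564705882352943
B 2 top [0.4344 0.1963 0.279  0.0214] 33.498039215686276
B 1 top [0.4351 0.1962 0.2966 0.023 ] 10.066666666666666
B 1 side [0.4334 0.1973 0.2841 0.0205] 17.454901960784316
C 2 top [ 0.4224  0.0999 -0.1545  0.0139] 36.294117647058826
C 1 top [ 0.422   0.0992 -0.1853  0.0148] 12.11764705882353
C 1 side [ 0.4213  0.1013 -0.1481  0.0139] 21.737254901960785
```

```bash
cat > jigfit.py <<'E'
from fit import *
import pickle
np.set_printoptions(precision=4,suppress=True)
S,M=pickle.load(open("d.pkl","rb"))
for n in S: print(n,"cam",-S[n]["R"].T@S[n]["t"])
def jb(j,x0,x1,y0,y1,z0,z1):
    c,s=np.cos(j[2]),np.sin(j[2])
    return np.array([[j[0]+c*a-s*b,j[1]+s*a+c*b,z] for z in(z0,z1) for a in(x0,x1) for b in(y0,y1)])
def scene(s,p,o,shape,ss=8):
    j=p[:3]; bg=p[9] if len(p)>9 else 0
    L=[(jb(j,-.02+p[5],.02+p[5],-.0647,-.0647+p[3],0,.03),255),(jb(j,-.025,.033,-.005,.005,0,.03),0),
       (jb(j,-.02+p[6],.02+p[6],.0053,.0053+p[4],0,.03),255),(jb(j,-.025,.033,.065,.075,0,.03),0),(jb(j,-.025,.033,-.075,-.065,0,.03),0)]
    m=np.zeros((shape[0]*ss,shape[1]*ss),np.uint8)
    for X,c in L:
        q=(proj(s,X)-o+.5)*ss-.5
        cv2.fillPoly(m,[cv2.convexHull((q*16).round().astype(np.int32))],c,shift=4)
    return cv2.resize(m,(shape[1],shape[0]),interpolation=cv2.INTER_AREA)/255.
R={"top":(240,198,302,230),"side":(258,176,308,212)}
D={}
for n,(a,b,c,d) in R.items():
    g=cv2.cvtColor(S[n]["frame"],cv2.COLOR_BGR2GRAY)[b:d,a:c].astype(float)
    D[n]=np.clip((165-g)/(165-85.),0,1)
if __name__=="__main__":
    for n in D:
        cv2.imwrite(f"pics/al_{n}.png",cv2.resize((D[n]*255).astype(np.uint8),None,fx=8,fy=8,interpolation=cv2.INTER_NEAREST))
    for obs in (["top"],["side"],["top","side"]):
        def cost(p,full=False):
            e=0
            for n in obs: e+=np.abs(scene(S[n],p,np.array(R[n][:2]),D[n].shape)-D[n]).sum()
            return e+ 200*np.abs(p[5:7]).sum()
        best=None
        for y in (-.25,-.15,-.05):
          for w in ((.0383,.0423),(.0423,.0383)):
            x0=np.array([.445,-.125,y,*w,0,0])
            sim=np.vstack([x0]+[x0+d for d in np.diag([.006,.006,.08,.003,.003,.002,.002])])
            r=minimize(cost,x0,method="Nelder-Mead",options=dict(initial_simplex=sim,xatol=1e-5,fatol=.005,maxiter=900))
            if best is None or r.fun<best.fun: best=r
        print(obs,best.x,best.fun)
E
python3 jigfit.py
```

```text
top cam [ 0.2334 -0.075   1.5457]
side cam [-0.1792  0.9372  0.9597]
['top'] [ 0.4342 -0.1328 -0.1442  0.0416  0.0374  0.0022  0.0009] 61.36560866279664
['side'] [ 0.4311 -0.1304 -0.1482  0.0435  0.0366  0.0008  0.0019] 325.75939719996035
['top', 'side'] [ 0.4305 -0.1311 -0.1595  0.0408  0.0357  0.0056  0.0039] 399.395136828251
```

```bash
cat >> jigfit.py <<'E'
    obs=["top"]
    for w in ((.0423,.0383),(.0383,.0423)):
        f=lambda p:cost(np.r_[p[:3],w,p[3:5]])
        best=None
        for y in (-.2,-.14):
            x0=np.array([.435,-.131,y,0,0])
            sim=np.vstack([x0]+[x0+d for d in np.diag([.006,.006,.08,.002,.002])])
            r=minimize(f,x0,method="Nelder-Mead",options=dict(initial_simplex=sim,xatol=1e-5,fatol=.005,maxiter=900))
            if best is None or r.fun<best.fun: best=r
        print(w,best.x,best.fun)
        if w[0]>.04:
            j=best.x[:3]; s=S["top"]; a=cv2.resize(s["frame"][195:235,235:335],None,fx=8,fy=8,interpolation=cv2.INTER_CUBIC)
            def dr(X,c):
                q=(((proj(s,X)-[235,195])+.5)*8-.5).round().astype(np.int32)
                cv2.polylines(a,[cv2.convexHull(q)],True,c,1)
            for b in((-.075,-.065),(-.005,.005),(.065,.075)): dr(jb(j,-.025,.033,*b,.03,.03),(0,0,255))
            dr(jb(j,.024,.034,-.075,.075,.012,.012),(0,200,0))
            dr(jb(j,-.02,.02,-.0647,-.0224,.03,.03),(255,100,0));dr(jb(j,-.02,.02,.0053,.0436,.03,.03),(255,100,0))
            cv2.imwrite("pics/ov.png",a)
E
python3 jigfit.py
```

```text
top cam [ 0.2334 -0.075   1.5457]
side cam [-0.1792  0.9372  0.9597]
['top'] [ 0.4342 -0.1328 -0.1442  0.0416  0.0374  0.0022  0.0009] 61.36560866279664
['side'] [ 0.4311 -0.1304 -0.1482  0.0435  0.0366  0.0008  0.0019] 325.75939719996035
['top', 'side'] [ 0.4305 -0.1311 -0.1595  0.0408  0.0357  0.0056  0.0039] 399.395136828251
(0.0423, 0.0383) [ 0.4348 -0.1334 -0.1288  0.0005  0.001 ] 62.415376439804355
(0.0383, 0.0423) [ 0.4348 -0.1327 -0.1331  0.001   0.0007] 83.42199197933293
```

View pics/ov.png

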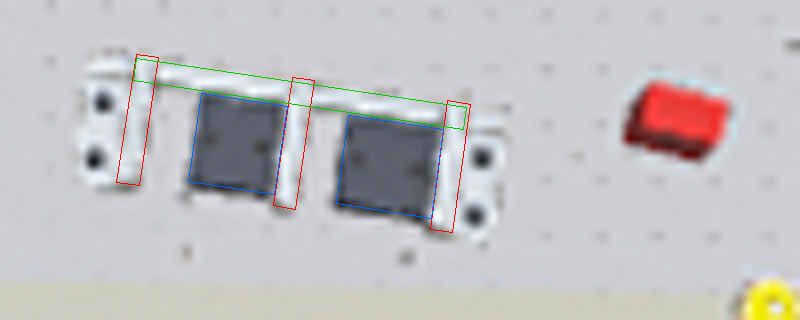

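```bash
cat > plan.py <<'E'
import sys
from h import *
from scipy.spatial.transform import Rotation as Ro
np.set_printoptions(precision=4,suppress=True)
def R_of(phi):
    y=np.array([np.sin(phi),-np.cos(phi),0]); x=np.array([0,0,-1.]); return np.c_[x,y,np.cross(x,y)]
def plan(pos,phi,st=None,n=None):
    st=st or sensors.state(); R=np.array(st["tool_rot"]); p=np.array(st["ee_pos"])
    d=R.T@(np.array(pos)-p)/.05; w=Ro.from_matrix(R.T@R_of(phi)).as_rotvec()/np.pi
    print("t",round(st["t"],2),"pos",p,"phi",round(np.arctan2(R[0,1],-R[1,1]),4),"F",st["force"],"T",st["wrist_torque"],"w",round(st["width"],4))
    print("shift",d.round(3),"norm",np.linalg.norm(d).round(2),"turn",w.round(4),"rows>=",max(np.linalg.norm(d),np.linalg.norm(w)/.0477).round(1))
if __name__=="__main__":
    a=[float(x) for x in sys.argv[1:]]; plan(a[:3],a[3])
E
python3 plan.py 0.422 0.0995 0.15 -0.16
python3 - <<'E'
from h import *
s=snapshot("top")
for z in (0,.05,.1,.15): print(z,plane(s,[(300,190),(300,178),(225,196)],z)[:,:2].round(3).tolist())
E
```

```text
t 1.8 pos [ 0.2131 -0.5071  0.2424] phi 0.3978 F [ 0.5455 -0.1388 -0.8151] T [ 0.0284  0.0276 -0.0003] w 0.0854
shift [ 1.846 -9.566 -8.552] norm 12.96 turn [ 0.1775 -0.     -0.    ] rows>= 13.0
0 [[0.527, -0.239], [0.572, -0.239], [0.5, 0.034]]
0.05 [[0.518, -0.234], [0.561, -0.234], [0.491, 0.03]]
0.1 [[0.508, -0.228], [0.55, -0.228], [0.482, 0.027]]
0.15 [[0.499, -0.223], [0.539, -0.223], [0.474, 0.023]]
```

send_rows:
  targets:
    - [0, 0, 0, 0.0443, 0, 0]
    - [0, 0, 0, 0.0443, 0, 0]
    - [0, 0, 0, 0.0443, 0, 0]
    - [0, 0, 0, 0.0443, 0, 0]
  jaw: -1

```text
t: 2.25
ee_pos: [0.213, -0.5071, 0.2423]
tool_rot: [[0.0, -0.179, -0.984], [-0.0, -0.984, 0.179], [-1.0, 0.0, -0.0]]
force: [-0.6, -0.8, -1.0]
width: 0.0852
```

```bash
python3 plan.py 0.422 0.0995 0.15 -0.16
```

```text
t 2.25 pos [ 0.213  -0.5071  0.2423] phi -0.1801 F [-0.5987 -0.7958 -0.964 ] T [-0.0205  0.015  -0.0501] w 0.0852
shift [  1.846 -12.684  -1.939] norm 12.96 turn [-0.0064 -0.     -0.    ] rows>= 13.0
```

send_rows:
  targets:
    - [0.05, -0.96, -0.147, 0, 0, 0]
    - [0.05, -0.96, -0.147, 0, 0, 0]
    - [0.05, -0.96, -0.147, 0, 0, 0]
    - [0.1, -0.96, -0.147, 0, 0, 0]
    - [0.1, -0.96, -0.147, 0, 0, 0]
    - [0.1, -0.96, -0.147, 0, 0, 0]
    - [0.15, -0.96, -0.147, 0, 0, 0]
    - [0.15, -0.96, -0.147, 0, 0, 0]
    - [0.15, -0.96, -0.147, 0, 0, 0]
    - [0.15, -0.96, -0.147, 0, 0, 0]
    - [0.15, -0.96, -0.147, 0, 0, 0]
    - [0.15, -0.96, -0.147, 0, 0, 0]

```text
t: 3.45
ee_pos: [0.4099, 0.0504, 0.1747]
tool_rot: [[0.013, -0.196, -0.981], [-0.005, -0.981, 0.196], [-1.0, 0.002, -0.014]]
force: [1.1, -0.6, 0.2]
width: 0.0855
```

```bash
python3 plan.py 0.422 0.0995 0.12 -0.16
```

```text
t 3.45 pos [0.4099 0.0504 0.1747] phi -0.1972 F [ 1.1303 -0.604   0.187 ] T [-0.0041 -0.0286 -0.0034] w 0.0855
shift [ 1.092 -1.012 -0.03 ] norm 1.49 turn [-0.0118 -0.0043 -0.0008] rows>= 1.5
```

send_rows:
  targets:
    - [0.36, -0.34, -0.01, -0.006, -0.0022, 0]
    - [0.36, -0.34, -0.01, -0.006, -0.002, 0]
    - [0.36, -0.33, -0.01, 0, 0, 0]
    - [0, 0, 0, 0, 0, 0]

```text
t: 3.85
ee_pos: [0.4214, 0.1083, 0.1191]
tool_rot: [[0.001, -0.145, -0.989], [-0.001, -0.989, 0.145], [-1.0, 0.0, -0.001]]
force: [-0.0, -0.7, -0.6]
width: 0.0853
```

```bash
python3 plan.py 0.422 0.0995 0.048 -0.16
python3 - <<'E'
from h import *
s=snapshot("side"); cv2.imwrite("pics/s3.png",cv2.resize(s["frame"][180:290,190:320],None,fx=5,fy=5,interpolation=cv2.INTER_CUBIC))
E
```

```text
t 3.85 pos [0.4214 0.1083 0.1191] phi -0.1459 F [-0.001  -0.6656 -0.5575] T [-0.0452  0.0231  0.0205] w 0.0853
shift [ 1.421  0.171 -0.035] norm 1.43 turn [ 0.0045 -0.0005 -0.0001] rows>= 1.4
```

View pics/s3.png

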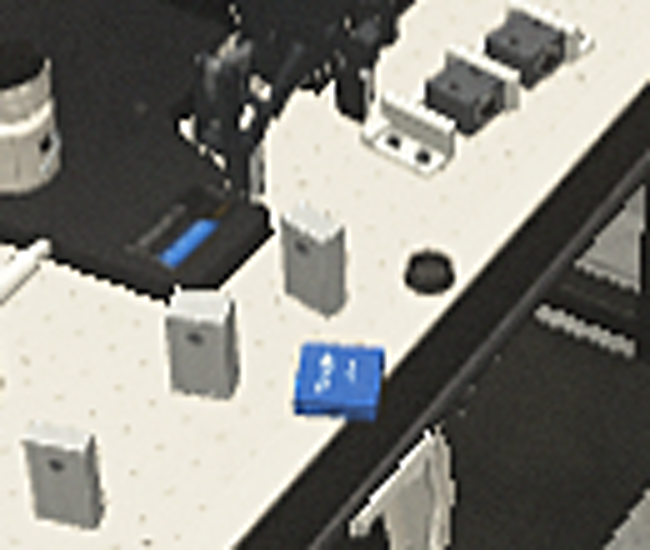

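send_rows:
  targets:
    - [0.5, 0.09, -0.018, 0.002, 0, 0]
    - [0.46, 0.08, -0.017, 0.002, 0, 0]
    - [0.46, 0, 0, 0, 0, 0]
    - [0, 0, 0, 0, 0, 0]

```text
t: 4.3
ee_pos: [0.4272, 0.0957, 0.0539]
tool_rot: [[0.015, -0.161, -0.987], [-0.002, -0.987, 0.161], [-1.0, -0.0, -0.016]]
force: [-0.1, 0.1, -0.3]
width: 0.0852
```

```bash
python3 plan.py 0.422 0.0995 0.048 -0.16
```

```text
t 4.3 pos [0.4272 0.0957 0.0539] phi -0.1617 F [-0.1154  0.0813 -0.2716] T [-0.0127  0.0502 -0.0494] w 0.0852
shift [ 0.116 -0.059  0.118] norm 0.18 turn [-0.0006 -0.005   0.    ] rows>= 0.2
```

send_rows:
  targets:
    - [0.116, -0.06, 0.118, 0, -0.005, 0]
    - [0, 0, 0, 0, 0, 0]

```text
t: 4.5
ee_pos: [0.4234, 0.0988, 0.0507]
tool_rot: [[0.003, -0.163, -0.987], [0.0, -0.987, 0.163], [-1.0, -0.001, -0.003]]
force: [0.4, -0.1, -0.2]
width: 0.0858
```

```bash
python3 plan.py 0.422 0.0995 0.048 -0.16
```

```text
t 4.5 pos [0.4234 0.0988 0.0507] phi -0.1638 F [ 0.3857 -0.1395 -0.2081] T [0.0019 0.0291 0.0527] w 0.0858
shift [ 0.053 -0.009  0.03 ] norm 0.06 turn [-0.0012 -0.0009  0.0003] rows>= 0.1
```

send_rows:
  targets:
    - [0.05, 0, 0.03, 0, 0, 0]
    - [0, 0, 0, 0, 0, 0]
    - [0, 0, 0, 0, 0, 0]
    - [0, 0, 0, 0, 0, 0]
    - [0, 0, 0, 0, 0, 0]
    - [0, 0, 0, 0, 0, 0]
    - [0, 0, 0, 0, 0, 0]
    - [0, 0, 0, 0, 0, 0]
  jaw: 1
  newtons: 50

```text
t: 5.3
ee_pos: [0.4247, 0.0993, 0.0522]
tool_rot: [[0.011, -0.162, -0.987], [0.001, -0.987, 0.162], [-1.0, -0.003, -0.011]]
force: [0.1, -0.1, -0.1]
width: 0.019
```

```bash
python3 plan.py 0.422 0.0995 0.048 -0.16
python3 - <<'E'
from h import *
s=snapshot("side"); cv2.imwrite("pics/s4.png",cv2.resize(s["frame"][180:290,190:320],None,fx=5,fy=5,interpolation=cv2.INTER_CUBIC))
E
```

```text
t 5.3 pos [0.4247 0.0993 0.0522] phi -0.1632 F [ 0.1376 -0.0625 -0.059 ] T [-0.0432 -0.0282  0.0468] w 0.019
shift [0.084 0.005 0.056] norm 0.1 turn [-0.001  -0.0035  0.0008] rows>= 0.1
```

View pics/s4.png

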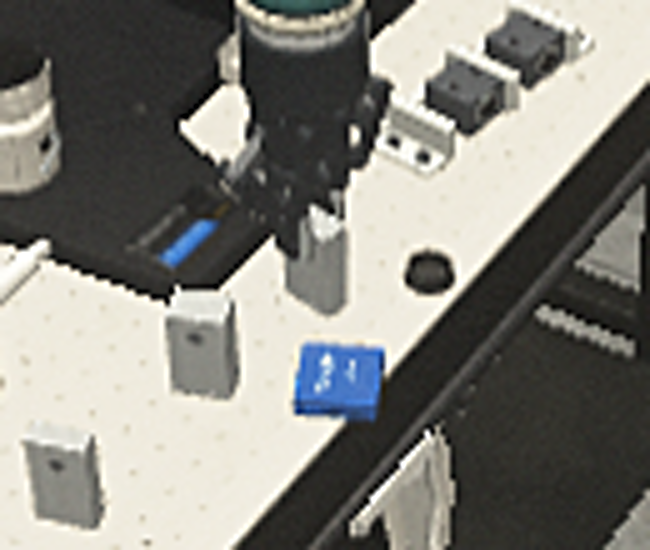

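send_rows:
  targets:
    - [0, 0, 0, 0, 0, 0]
    - [0, 0, 0, 0, 0, 0]

```text
t: 5.55
ee_pos: [0.4247, 0.0993, 0.0522]
tool_rot: [[0.011, -0.162, -0.987], [0.001, -0.987, 0.162], [-1.0, -0.003, -0.011]]
force: [0.7, -0.9, 0.3]
width: 0.0188
```

```bash
python3 plan.py 0.422 0.0995 0.12 -0.16;python3 plan.py 0.422 0.0995 0.12 -0.16
```

```text
t 5.55 pos [0.4247 0.0993 0.0522] phi -0.1631 F [ 0.6898 -0.8569  0.2862] T [-0.043  -0.0157  0.0044] w 0.0188
shift [-1.356  0.002  0.04 ] norm 1.36 turn [-0.001  -0.0034  0.0008] rows>= 1.4
t 5.55 pos [0.4247 0.0993 0.0522] phi -0.1631 F [ 0.6898 -0.8569  0.2862] T [-0.043  -0.0157  0.0044] w 0.0188
shift [-1.356  0.002  0.04 ] norm 1.36 turn [-0.001  -0.0034  0.0008] rows>= 1.4
```

```bash
python3 - <<'E'
from h import *
import pickle
np.set_printoptions(precision=4,suppress=True)
S,M=pickle.load(open("d.pkl","rb")); s=S["top"]
g=cv2.cvtColor(s["frame"],cv2.COLOR_BGR2GRAY).astype(float)
P=[]
for cu,cv in ((102,102),(95,160),(482,157),(475,216)):
    u=(cu+.5)/8-.5+235; v=(cv+.5)/8-.5+195
    iu,iv=int(round(u)),int(round(v)); w=g[iv-2:iv+3,iu-2:iu+3]; W=np.clip(185-w,0,None)
    V,U=np.mgrid[iv-2:iv+3,iu-2:iu+3]; c=((W*U).sum()/W.sum(),(W*V).sum()/W.sum()); P.append(c); print((u,v),c)
X=plane(s,P,.004); print(X)
l,r=X[:2].mean(0),X[2:].mean(0); d=l-r; print("yaw",-np.arctan2(d[0],d[1]),"mid",(l+r)/2,"len",np.linalg.norm(d))
for a,b in((0,1),(2,3)): e=X[a]-X[b]; print("yaw x",np.arctan2(e[1],e[0]))
d=X[0]-X[2];print(-np.arctan2(d[0],d[1]));d=X[1]-X[3];print(-np.arctan2(d[0],d[1]))
E
python3 plan.py 0.442 -0.0794 0.12 -0.14
```

```text
(247.3125, 207.3125) (np.float64(247.38268792710707), np.float64(207.43052391799546))
(246.4375, 214.5625) (np.float64(246.37636761487965), np.float64(214.4223194748359))
(294.8125, 214.1875) (np.float64(294.73425196850394), np.float64(214.29527559055117))
(293.9375, 221.5625) (np.float64(293.8326086956522), np.float64(221.56521739130434))
[[ 0.4587 -0.0485  0.004 ]
 [ 0.4331 -0.0454  0.004 ]
 [ 0.4371 -0.2197  0.004 ]
 [ 0.4107 -0.2166  0.004 ]]
yaw -0.1275216614403029 mid [ 0.4349 -0.1325  0.004 ] len 0.1726254625364387
yaw x -0.1186382286503181
yaw x -0.1173590806622001
-0.12494811574154199
-0.13009458234284385
t 5.55 pos [0.4247 0.0993 0.0522] phi -0.1631 F [ 0.6898 -0.8569  0.2862] T [-0.043  -0.0157  0.0044] w 0.0188
shift [-1.355  3.467 -0.936] norm 3.84 turn [-0.0074 -0.0034  0.0008] rows>= 3.8
```

send_rows:
  targets:
    - [-0.5, 0, 0, 0, -0.0034, 0]
    - [-0.7, 0, 0, 0, 0, 0]
    - [-0.2, 0.6, -0.15, -0.004, 0, 0]
    - [0, 0.75, -0.2, -0.003, 0, 0]
    - [0, 0.75, -0.2, 0, 0, 0]
    - [0, 0.75, -0.2, 0, 0, 0]
    - [0, 0.5, -0.1, 0, 0, 0]
    - [0, 0, 0, 0, 0, 0]

```text
t: 6.35
ee_pos: [0.4402, -0.0779, 0.1207]
tool_rot: [[-0.007, -0.135, -0.991], [0.002, -0.991, 0.135], [-1.0, -0.001, 0.007]]
force: [-1.2, 0.8, -2.1]
width: 0.019
```

```bash
python3 plan.py 0.4417 -0.0791 0.11 -0.128
python3 - <<'E'
from h import *
s=snapshot("side"); cv2.imwrite("pics/s5.png",cv2.resize(s["frame"][150:240,220:340],None,fx=6,fy=6,interpolation=cv2.INTER_CUBIC))
s=snapshot("top"); cv2.imwrite("pics/t5.png",cv2.resize(s["frame"][170:250,200:330],None,fx=6,fy=6,interpolation=cv2.INTER_CUBIC))
E
```

```text
t 6.35 pos [ 0.4402 -0.0779  0.1207] phi -0.135 F [-1.1617  0.7501 -2.1078] T [ 0.035  -0.0149 -0.0545] w 0.019
shift [ 0.213  0.02  -0.034] norm 0.22 turn [-0.0022  0.0022  0.0003] rows>= 0.2
```

View pics/s5.png

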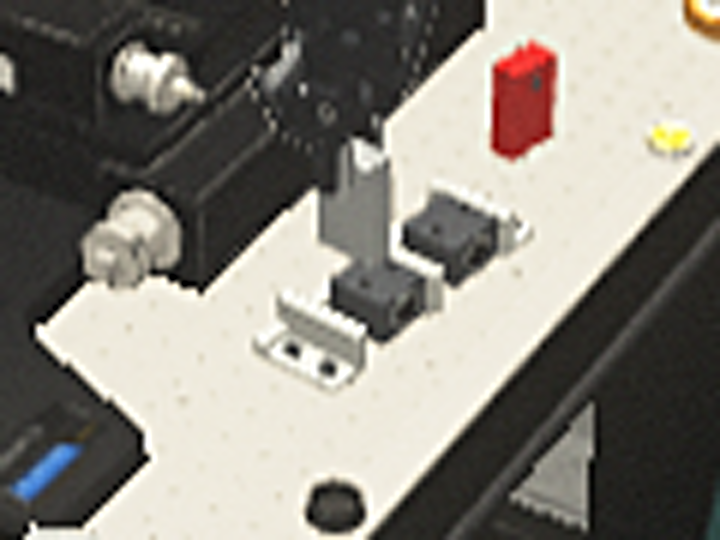

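View pics/t5.png

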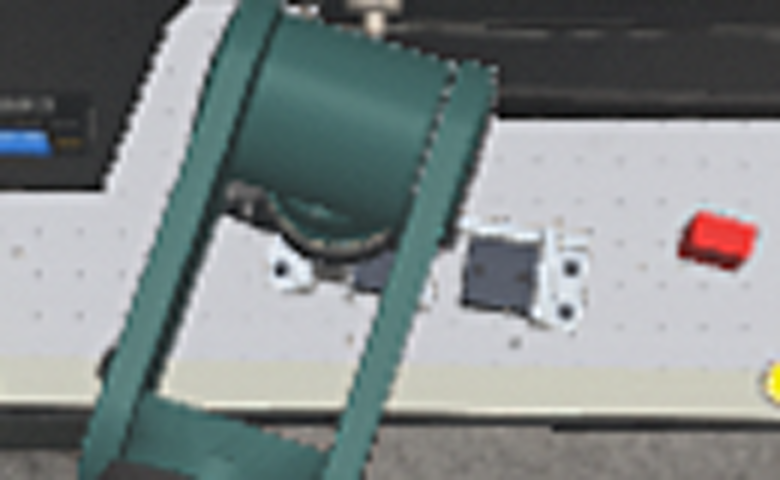

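```bash
cat > held.py <<'E'
from fit import *
from jigfit import jb
import sys
np.set_printoptions(precision=4,suppress=True)
# overlay predicted held spacer & jig in side view
def overlay(name,tcp,phi,th,zoff,jig,offx=-0.002,crop=(220,150,340,240),fx=6,cam="side"):
    s=snapshot(cam); a=cv2.resize(s["frame"][crop[1]:crop[3],crop[0]:crop[2]],None,fx=fx,fy=fx,interpolation=cv2.INTER_CUBIC)
    def dr(X,c):
        q=(((proj(s,X)-crop[:2])+.5)*fx-.5).round().astype(np.int32); cv2.polylines(a,[cv2.convexHull(q)],True,c,1)
    c,sn=np.cos(phi),np.sin(phi)
    b=box(tcp[0]+c*offx,tcp[1]+sn*offx,phi,.036,th,tcp[2]-zoff,tcp[2]-zoff+.065)
    dr(b,(0,255,255)); dr(b[4:],(0,255,255))
    for w in((-.075,-.065),(-.005,.005),(.065,.075)): dr(jb(jig,-.025,.033,*w,.03,.03),(0,0,255)); dr(jb(jig,-.025,.033,*w,0,.03),(0,0,255))
    dr(jb(jig,-.02,.02,-.0647,-.0224,.03,.03),(255,100,0));dr(jb(jig,-.02,.02,.0053,.0436,.03,.03),(255,100,0))
    cv2.imwrite(f"pics/{name}.png",a)
if __name__=="__main__":
    st=sensors.state(); R=st["tool_rot"]; phi=np.arctan2(R[0,1],-R[1,1])
    overlay(sys.argv[1],st["ee_pos"],phi,float(sys.argv[2]),float(sys.argv[3]),(.4348,-.133,-.128))
E
python3 held.py o1 .02 .0522
```

```text
top cam [ 0.2334 -0.075   1.5457]
side cam [-0.1792  0.9372  0.9597]
```

View pics/o1.png

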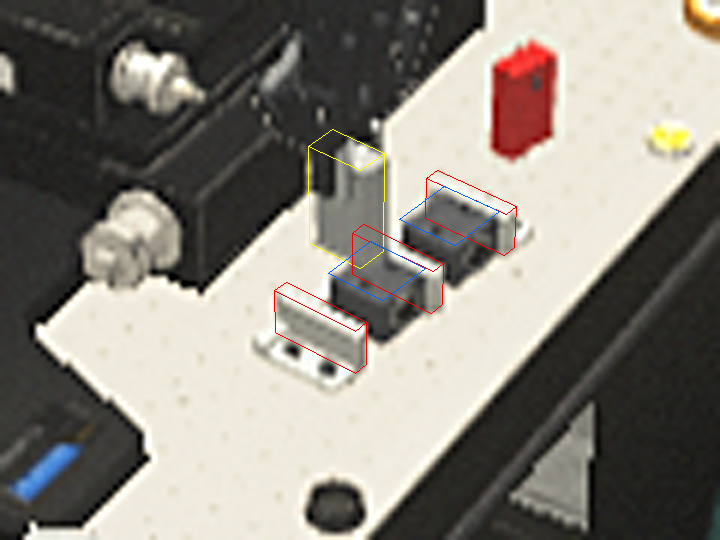

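send_rows:
  targets:
    - [0.21, 0.02, -0.034, -0.0022, 0.0022, 0]
    - [0.2, 0, 0, 0, 0, 0]
    - [0.15, 0, 0, 0, 0, 0]
    - [0, 0, 0, 0, 0, 0]

```text
t: 6.9
ee_pos: [0.4405, -0.0722, 0.0889]
tool_rot: [[-0.002, -0.118, -0.993], [0.005, -0.993, 0.118], [-1.0, -0.005, 0.003]]
force: [-0.3, -0.8, -1.0]
width: 0.0192
```

```bash
python3 plan.py 0.4417 -0.0791 0.086 -0.128
```

```text
t 6.9 pos [ 0.4405 -0.0722  0.0889] phi -0.118 F [-0.3106 -0.7783 -0.9903] T [ 0.007   0.0159 -0.1182] w 0.0192
shift [ 0.056  0.135 -0.041] norm 0.15 turn [0.0032 0.0009 0.0014] rows>= 0.2
```

send_rows:
  targets:
    - [0.04, 0.135, -0.041, 0.003, 0.001, 0.0014]
    - [0, 0, 0, 0, 0, 0]
    - [0, 0, 0, 0, 0, 0]

```text
t: 7.2
ee_pos: [0.4417, -0.079, 0.0862]
tool_rot: [[-0.0, -0.126, -0.992], [-0.0, -0.992, 0.126], [-1.0, 0.0, 0.0]]
force: [0.6, 0.6, -1.5]
width: 0.0191
```

```bash
python3 plan.py 0.4417 -0.0791 0.086 -0.128
```

```text
t 7.2 pos [ 0.4417 -0.079   0.0862] phi -0.1268 F [ 0.591   0.6468 -1.5072] T [-0.0302 -0.0125  0.0055] w 0.0191
shift [ 0.004  0.002 -0.   ] norm 0.0 turn [ 0.0004  0.0001 -0.0001] rows>= 0.0
```

send_rows:
  targets:
    - [0.04, 0, 0, 0, 0, 0]
    - [0.04, 0, 0, 0, 0, 0]
    - [0.04, 0, 0, 0, 0, 0]
    - [0, 0, 0, 0, 0, 0]

```text
t: 7.6
ee_pos: [0.4424, -0.0794, 0.0807]
tool_rot: [[0.002, -0.127, -0.992], [-0.001, -0.992, 0.127], [-1.0, 0.0, -0.002]]
force: [0.1, 0.4, -1.2]
width: 0.0193
```

```bash
python3 plan.py 0.4417 -0.0791 0.086 -0.128
```

```text
t 7.6 pos [ 0.4424 -0.0794  0.0807] phi -0.1274 F [ 0.1127  0.3568 -1.1597] T [-0.0163  0.0374  0.0563] w 0.0193
shift [-0.107 -0.005  0.014] norm 0.11 turn [ 0.0002 -0.0006 -0.0001] rows>= 0.1
```

send_rows:
  targets:
    - [0.04, 0, 0.01, 0, 0, 0]
    - [0.04, 0, 0, 0, 0, 0]
    - [0, 0, 0, 0, 0, 0]

```text
t: 7.9
ee_pos: [0.4425, -0.0786, 0.077]
tool_rot: [[0.004, -0.127, -0.992], [0.001, -0.992, 0.127], [-1.0, -0.001, -0.003]]
force: [-0.9, 0.9, -2.0]
width: 0.0192
```

```bash
python3 plan.py 0.4417 -0.0791 0.0742 -0.128
```

```text
t 7.9 pos [ 0.4425 -0.0786  0.077 ] phi -0.1274 F [-0.9474  0.8581 -2.0048] T [ 0.0687 -0.0148 -0.0001] w 0.0192
shift [0.055 0.011 0.015] norm 0.06 turn [ 0.0002 -0.0011  0.0004] rows>= 0.1
```

send_rows:
  targets:
    - [0.06, 0.005, 0.01, 0, -0.001, 0]
    - [0.08, 0, 0, 0, 0, 0]
    - [0.08, 0, 0, 0, 0, 0]
    - [0.08, 0, 0, 0, 0, 0]
    - [0, 0, 0, 0, 0, 0]

```text
t: 8.4
ee_pos: [0.4417, -0.0783, 0.0602]
tool_rot: [[-0.001, -0.127, -0.992], [0.002, -0.992, 0.127], [-1.0, -0.002, 0.001]]
force: [0.1, 1.0, -1.2]
width: 0.019
```

```bash
python3 plan.py 0.4417 -0.0791 0.0535 -0.128
```

```text
t 8.4 pos [ 0.4417 -0.0783  0.0602] phi -0.1273 F [ 0.0837  0.9915 -1.1752] T [ 0.1716  0.0073 -0.0191] w 0.019
shift [ 0.134  0.016 -0.003] norm 0.13 turn [0.0002 0.0003 0.0007] rows>= 0.1
```

send_rows:
  targets:
    - [0.06, 0.008, 0, 0, 0, 0]
    - [0.06, 0, 0, 0, 0, 0]
    - [0.03, 0, 0, 0, 0, 0]
    - [0, 0, 0, 0, 0, 0]

```text
t: 8.8
ee_pos: [0.4419, -0.0783, 0.0523]
tool_rot: [[-0.0, -0.127, -0.992], [0.003, -0.992, 0.127], [-1.0, -0.003, 0.001]]
force: [0.2, 2.2, -0.1]
width: 0.0188
```

```bash
python3 plan.py 0.4417 -0.0791 0.052 -0.128
```

```text
t 8.8 pos [ 0.4419 -0.0783  0.0523] phi -0.1272 F [ 0.1703  2.185  -0.0706] T [0.3247 0.0867 0.0099] w 0.0188
shift [0.006 0.017 0.001] norm 0.02 turn [0.0002 0.0002 0.0011] rows>= 0.0
```

send_rows:
  targets:
    - [0.02, 0.06, 0, 0, 0, 0]
    - [0, 0.04, 0, 0, 0, 0]

```text
t: 9.0
ee_pos: [0.4418, -0.0789, 0.0524]
tool_rot: [[0.001, -0.127, -0.992], [0.014, -0.992, 0.127], [-1.0, -0.014, 0.0]]
force: [0.6, 6.7, -2.0]
width: 0.0188
```

send_rows:
  targets:
    - [0, -0.06, 0, 0, 0, 0]
    - [0, -0.06, 0, 0, 0, 0]
    - [0, -0.04, 0, 0, 0, 0]

```text
t: 9.3
ee_pos: [0.4422, -0.0768, 0.0526]
tool_rot: [[-0.0, -0.127, -0.992], [-0.001, -0.992, 0.127], [-1.0, 0.001, 0.0]]
force: [-1.6, -3.2, -0.8]
width: 0.0191
```

send_rows:
  targets:
    - [0, 0.02, 0, 0, 0, 0]
    - [0, 0, 0, 0, 0, 0]
    - [0, 0, 0, 0, 0, 0]
    - [0, 0, 0, 0, 0, 0]
    - [0, 0, 0, 0, 0, 0]
  jaw: -1

```text
t: 9.8
ee_pos: [0.4432, -0.0778, 0.0536]
tool_rot: [[0.002, -0.127, -0.992], [-0.0, -0.992, 0.127], [-1.0, 0.0, -0.002]]
force: [0.6, 0.2, 0.2]
width: 0.0853
```

send_rows:
  targets:
    - [-0.3, 0, 0, 0, 0, 0]
    - [-0.6, 0, 0, 0, 0, 0]
    - [-0.8, 0, 0, 0, 0, 0]

```text
t: 10.1
ee_pos: [0.4384, -0.0761, 0.1338]
tool_rot: [[-0.013, -0.127, -0.992], [0.005, -0.992, 0.127], [-1.0, -0.003, 0.013]]
force: [1.1, -0.1, 0.4]
width: 0.0853
```

```bash
python3 held.py o2 .02 .0522; python3 plan.py 0.438 0.3215 0.12 0.3
```

```text
top cam [ 0.2334 -0.075   1.5457]
side cam [-0.1792  0.9372  0.9597]
t 10.15 pos [ 0.4428 -0.0774  0.1424] phi -0.1269 F [ 2.4588 -0.94    4.0615] T [-0.036  -0.1607 -0.0135] w 0.0851
shift [ 0.452 -7.901  1.106] norm 7.99 turn [-0.1359 -0.0005  0.0001] rows>= 8.0
```

View pics/o2.png

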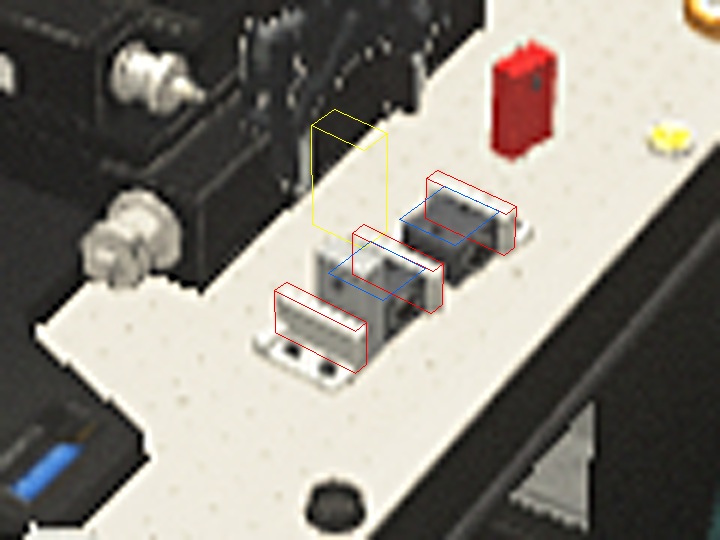

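send_rows:
  targets:
    - [0.05, -0.9, 0.12, 0, 0, 0]
    - [0.05, -0.93, 0.13, 0, 0, 0]
    - [0.05, -0.93, 0.13, 0, 0, 0]
    - [0.05, -0.93, 0.13, 0, 0, 0]
    - [0, -0.93, 0.13, 0, 0, 0]
    - [0, -0.6, 0.08, 0, 0, 0]
    - [0, 0, 0, -0.047, 0, 0]
    - [0, 0, 0, -0.047, 0, 0]
    - [0, 0, 0, -0.047, 0, 0]
    - [0, 0, 0, 0, 0, 0]

```text
t: 11.15
ee_pos: [0.4456, 0.1967, 0.1375]
tool_rot: [[0.019, 0.311, -0.95], [0.001, -0.95, -0.311], [-1.0, 0.005, -0.019]]
force: [0.3, -0.3, -0.0]
width: 0.0854
```

```bash
python3 plan.py 0.438 0.3215 0.12 0.33
```

```text
t 11.15 pos [0.4456 0.1967 0.1375] phi 0.3163 F [ 0.2659 -0.3488 -0.0346] T [-0.0055  0.0221 -0.0693] w 0.0854
shift [ 0.349 -2.421 -0.625] norm 2.52 turn [-0.0044 -0.006  -0.0017] rows>= 2.5
```

send_rows:
  targets:
    - [0.1, -0.8, -0.21, -0.002, -0.006, -0.0017]
    - [0.1, -0.8, -0.21, -0.002, 0, 0]
    - [0.1, -0.7, -0.19, 0, 0, 0]
    - [0, 0, 0, 0, 0, 0]
    - [0, 0, 0, 0, 0, 0]

```text
t: 11.65
ee_pos: [0.44, 0.3184, 0.1221]
tool_rot: [[0.002, 0.305, -0.952], [0.0, -0.952, -0.305], [-1.0, 0.0, -0.002]]
force: [0.5, -0.3, 0.2]
width: 0.0856
```

```bash
python3 plan.py 0.438 0.3215 0.052 0.33;  python3 - <<'E'
from h import *
s=snapshot("side"); cv2.imwrite("pics/s6.png",cv2.resize(s["frame"][210:300,160:290],None,fx=6,fy=6,interpolation=cv2.INTER_CUBIC))
E
```

```text
t 11.65 pos [0.44   0.3184 0.1221] phi 0.3095 F [ 0.5078 -0.2513  0.2188] T [ 0.0171  0.0157 -0.0927] w 0.0856
shift [ 1.402 -0.072  0.021] norm 1.4 turn [-0.0065 -0.0006 -0.0001] rows>= 1.4
```

View pics/s6.png

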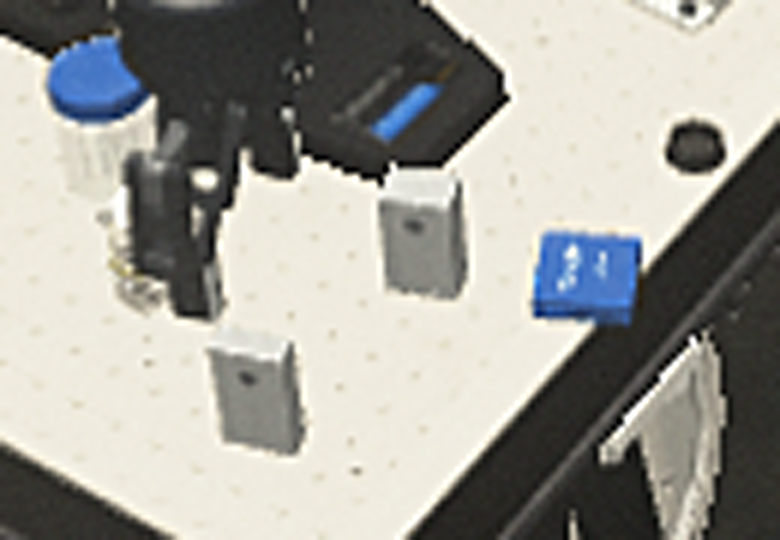

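send_rows:
  targets:
    - [0.4, -0.07, 0.02, -0.006, 0, 0]
    - [0.45, 0, 0, 0, 0, 0]
    - [0.45, 0, 0, 0, 0, 0]
    - [0, 0, 0, 0, 0, 0]
    - [0, 0, 0, 0, 0, 0]

```text
t: 12.2
ee_pos: [0.441, 0.3168, 0.0586]
tool_rot: [[0.007, 0.311, -0.95], [0.002, -0.951, -0.311], [-1.0, 0.0, -0.007]]
force: [-0.2, 0.4, 0.8]
width: 0.0854
```

```bash
python3 plan.py 0.438 0.3215 0.051 0.33
```

```text
t 12.2 pos [0.441  0.3168 0.0586] phi 0.3159 F [-0.225   0.3855  0.8304] T [0.021  0.0315 0.0025] w 0.0854
shift [ 0.152 -0.108  0.029] norm 0.19 turn [-0.0045 -0.0024 -0.0001] rows>= 0.2
```

send_rows:
  targets:
    - [0.15, -0.108, 0.029, -0.0045, -0.0024, 0]
    - [0, 0, 0, 0, 0, 0]
    - [0, 0, 0, 0, 0, 0]

```text
t: 12.5
ee_pos: [0.4398, 0.3217, 0.054]
tool_rot: [[0.004, 0.323, -0.946], [0.002, -0.946, -0.323], [-1.0, -0.001, -0.005]]
force: [-0.2, 0.6, 0.1]
width: 0.0854
```

send_rows:
  targets:
    - [0, 0, 0, 0, 0, 0]
    - [0, 0, 0, 0, 0, 0]
    - [0, 0, 0, 0, 0, 0]
    - [0, 0, 0, 0, 0, 0]
    - [0, 0, 0, 0, 0, 0]
    - [0, 0, 0, 0, 0, 0]
    - [0, 0, 0, 0, 0, 0]
    - [0, 0, 0, 0, 0, 0]
    - [0, 0, 0, 0, 0, 0]
  jaw: 1

```text
t: 13.4
ee_pos: [0.4408, 0.3227, 0.0561]
tool_rot: [[0.007, 0.323, -0.946], [0.004, -0.946, -0.323], [-1.0, -0.001, -0.008]]
force: [0.3, 0.6, 1.2]
width: 0.015
```

```bash
python3 plan.py 0.438 0.3215 0.052 0.33;  python3 - <<'E'
from h import *
s=snapshot("side"); cv2.imwrite("pics/s7.png",cv2.resize(s["frame"][210:300,160:290],None,fx=6,fy=6,interpolation=cv2.INTER_CUBIC))
E
```

```text
t 13.4 pos [0.4408 0.3227 0.0561] phi 0.3291 F [0.2527 0.648  1.2348] T [ 0.0181  0.0154 -0.0038] w 0.015
shift [0.081 0.005 0.061] norm 0.1 turn [-0.0003 -0.0026  0.0005] rows>= 0.1
```

View pics/s7.png

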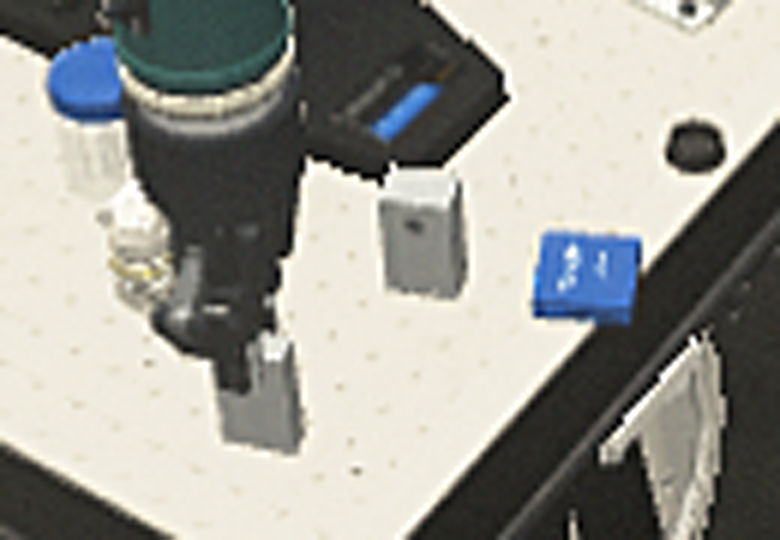

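send_rows:
  targets:
    - [-0.5, 0, 0, 0, -0.0026, 0]
    - [-0.7, 0, 0, 0, 0, 0]
    - [-0.5, 0, 0, 0.03, 0, 0]
    - [0, 0, 0, 0.04, 0, 0]
    - [0, 0, 0, 0.04, 0, 0]
    - [0, 0, 0, 0.035, 0, 0]
    - [0, 0, 0, 0, 0, 0]

```text
t: 14.15
ee_pos: [0.4374, 0.3204, 0.1384]
tool_rot: [[-0.011, -0.143, -0.99], [-0.005, -0.99, 0.144], [-1.0, 0.007, 0.011]]
force: [-0.4, -0.2, -2.7]
width: 0.015
```

```bash
python3 plan.py 0.436 -0.1455 0.14 -0.128
```

```text
t 14.15 pos [0.4374 0.3204 0.1384] phi -0.144 F [-0.3918 -0.2287 -2.6994] T [ 0.0131 -0.0068  0.0034] w 0.015
shift [ 0.018  9.226 -1.31 ] norm 9.32 turn [-0.0051  0.0034 -0.0021] rows>= 9.3
```

send_rows:
  targets:
    - [0, 0.6, -0.085, -0.005, 0.0034, -0.002]
    - [0, 0.9, -0.12, 0, 0, 0]
    - [0, 0.95, -0.12, 0, 0, 0]
    - [0, 0.95, -0.12, 0, 0, 0]
    - [0, 0.95, -0.12, 0, 0, 0]
    - [0, 0.95, -0.12, 0, 0, 0]
    - [0, 0.95, -0.12, 0, 0, 0]
    - [0, 0.95, -0.12, 0, 0, 0]
    - [0, 0.95, -0.12, 0, 0, 0]
    - [0, 0.6, -0.08, 0, 0, 0]
    - [0, 0, 0, 0, 0, 0]
    - [0, 0, 0, 0, 0, 0]

```text
t: 15.35
ee_pos: [0.4391, -0.1361, 0.1315]
tool_rot: [[-0.008, -0.092, -0.996], [-0.0, -0.996, 0.092], [-1.0, 0.001, 0.008]]
force: [0.1, -0.1, -3.3]
width: 0.0149
```

```bash
python3 plan.py 0.436 -0.1455 0.1 -0.128
```

```text
t 15.35 pos [ 0.4391 -0.1361  0.1315] phi -0.0924 F [ 0.0801 -0.0912 -3.2794] T [ 0.0172 -0.0178  0.0181] w 0.0149
shift [0.63  0.193 0.039] norm 0.66 turn [ 0.0113  0.0026 -0.0003] rows>= 0.7
```

Lateral first, then down.

send_rows:
  targets:
    - [0, 0.193, 0.039, 0.0113, 0.0026, 0]
    - [0, 0, 0, 0, 0, 0]
    - [0.3, 0, 0, 0, 0, 0]
    - [0.3, 0, 0, 0, 0, 0]
    - [0, 0, 0, 0, 0, 0]

```text
t: 15.85
ee_pos: [0.436, -0.1419, 0.1006]
tool_rot: [[0.001, -0.122, -0.993], [0.0, -0.993, 0.122], [-1.0, -0.001, -0.001]]
force: [-0.0, 0.5, -2.6]
width: 0.0153
```

```bash
python3 plan.py 0.436 -0.1455 0.089 -0.128; python3 held.py o3 .016 .0561
```

```text
t 15.85 pos [ 0.436  -0.1419  0.1006] phi -0.1219 F [-0.0352  0.4541 -2.6109] T [-0.0355 -0.0284 -0.0649] w 0.0153
shift [ 0.232  0.072 -0.009] norm 0.24 turn [ 0.0019 -0.0002  0.0002] rows>= 0.2
top cam [ 0.2334 -0.075   1.5457]
side cam [-0.1792  0.9372  0.9597]
```

View pics/o3.png

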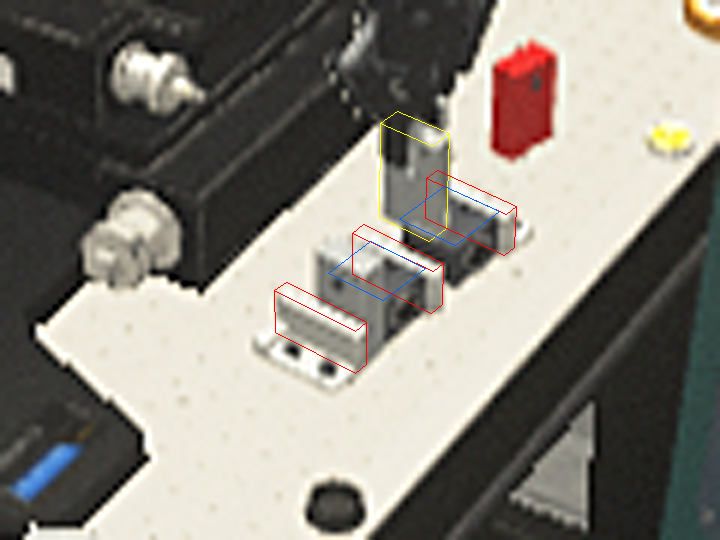

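send_rows:
  targets:
    - [0.1, 0.072, -0.009, 0.0019, 0, 0]
    - [0.1, 0, 0, 0, 0, 0]
    - [0, 0, 0, 0, 0, 0]

```text
t: 16.2
ee_pos: [0.438, -0.1455, 0.0931]
tool_rot: [[0.006, -0.126, -0.992], [-0.002, -0.992, 0.126], [-1.0, 0.001, -0.006]]
force: [0.3, 0.1, -2.3]
width: 0.0146
```

```bash
python3 plan.py 0.436 -0.1455 0.088 -0.128
```

```text
t 16.2 pos [ 0.438  -0.1455  0.0931] phi -0.126 F [ 0.2594  0.0543 -2.2835] T [ 0.0167 -0.0061 -0.0433] w 0.0146
shift [0.102 0.005 0.04 ] norm 0.11 turn [ 0.0007 -0.0019 -0.0003] rows>= 0.1
```

send_rows:
  targets:
    - [0.06, 0.005, 0.04, 0, -0.002, 0]
    - [0.05, 0, 0, 0, 0, 0]
    - [0.04, 0, 0, 0, 0, 0]
    - [0.04, 0, 0, 0, 0, 0]
    - [0, 0, 0, 0, 0, 0]

```text
t: 16.7
ee_pos: [0.4363, -0.1458, 0.0836]
tool_rot: [[0.0, -0.126, -0.992], [-0.001, -0.992, 0.126], [-1.0, 0.001, -0.001]]
force: [0.0, -0.4, -2.2]
width: 0.0148
```

```bash
python3 plan.py 0.436 -0.1455 0.082 -0.128
```

```text
t 16.7 pos [ 0.4363 -0.1458  0.0836] phi -0.1261 F [ 0.0293 -0.4333 -2.159 ] T [-0.0062 -0.0377 -0.0066] w 0.0148
shift [ 0.031 -0.005  0.007] norm 0.03 turn [ 0.0006 -0.0002 -0.0004] rows>= 0.0
```

send_rows:
  targets:
    - [0.04, -0.003, 0, 0, 0, 0]
    - [0.04, 0, 0, 0, 0, 0]
    - [0.04, 0, 0, 0, 0, 0]
    - [0, 0, 0, 0, 0, 0]

```text
t: 17.1
ee_pos: [0.4365, -0.1455, 0.0772]
tool_rot: [[0.001, -0.126, -0.992], [-0.001, -0.992, 0.126], [-1.0, 0.001, -0.001]]
force: [0.4, 0.6, -2.5]
width: 0.0148
```

```bash
python3 plan.py 0.436 -0.1455 0.057 -0.128
```

```text
t 17.1 pos [ 0.4365 -0.1455  0.0772] phi -0.1261 F [ 0.3804  0.5681 -2.4761] T [-0.0036  0.028  -0.0568] w 0.0148
shift [ 0.403 -0.     0.01 ] norm 0.4 turn [ 0.0006 -0.0003 -0.0003] rows>= 0.4
```

In the gap with no side force; continue down to the table.

send_rows:
  targets:
    - [0.07, 0, 0, 0, 0, 0]
    - [0.07, 0, 0, 0, 0, 0]
    - [0.07, 0, 0, 0, 0, 0]
    - [0.07, 0, 0, 0, 0, 0]
    - [0.05, 0, 0, 0, 0, 0]
    - [0, 0, 0, 0, 0, 0]

```text
t: 17.7
ee_pos: [0.4363, -0.1455, 0.0589]
tool_rot: [[0.0, -0.126, -0.992], [-0.001, -0.992, 0.126], [-1.0, 0.001, -0.0]]
force: [0.2, 0.7, -2.3]
width: 0.0145
```

```bash
python3 plan.py 0.436 -0.1455 0.056 -0.128
```

```text
t 17.7 pos [ 0.4363 -0.1455  0.0589] phi -0.1261 F [ 0.2313  0.6849 -2.3255] T [ 0.034  -0.0235 -0.0209] w 0.0145
shift [0.057 0.002 0.005] norm 0.06 turn [ 0.0006 -0.0001 -0.0003] rows>= 0.1
```

send_rows:
  targets:
    - [0.04, 0, 0, 0, 0, 0]
    - [0.03, 0, 0, 0, 0, 0]
    - [0.02, 0, 0, 0, 0, 0]
    - [0, 0, 0, 0, 0, 0]

```text
t: 18.1
ee_pos: [0.4367, -0.1456, 0.0563]
tool_rot: [[0.001, -0.126, -0.992], [-0.001, -0.992, 0.126], [-1.0, 0.001, -0.001]]
force: [0.9, 0.0, -2.1]
width: 0.0147
```

send_rows:
  targets:
    - [0, 0.06, 0, 0, 0, 0]
    - [0, 0.04, 0, 0, 0, 0]

```text
t: 18.3
ee_pos: [0.4367, -0.1463, 0.0564]
tool_rot: [[0.003, -0.126, -0.992], [0.009, -0.992, 0.126], [-1.0, -0.01, -0.001]]
force: [0.6, 5.2, 0.7]
width: 0.015
```

send_rows:
  targets:
    - [0, -0.06, 0, 0, 0, 0]
    - [0, -0.06, 0, 0, 0, 0]
    - [0, -0.04, 0, 0, 0, 0]

```text
t: 18.6
ee_pos: [0.4372, -0.1441, 0.0564]
tool_rot: [[0.001, -0.125, -0.992], [-0.005, -0.992, 0.125], [-1.0, 0.005, -0.002]]
force: [-1.2, -3.6, -0.7]
width: 0.0151
```

send_rows:
  targets:
    - [0.02, 0.02, 0, 0, 0, -0.0015]
    - [0.02, 0, 0, 0, 0, 0]

```text
t: 18.8
ee_pos: [0.4374, -0.1448, 0.056]
tool_rot: [[0.003, -0.125, -0.992], [0.001, -0.992, 0.125], [-1.0, -0.001, -0.003]]
force: [-3.4, 1.6, 6.3]
width: 0.0149
```

send_rows:
  targets:
    - [0, 0, 0, 0, 0, 0]
    - [0, 0, 0, 0, 0, 0]
    - [0, 0, 0, 0, 0, 0]
    - [0, 0, 0, 0, 0, 0]
  jaw: 0.35

```text
t: 19.2
ee_pos: [0.4388, -0.1451, 0.0567]
tool_rot: [[0.006, -0.125, -0.992], [0.001, -0.992, 0.125], [-1.0, -0.001, -0.006]]
force: [0.8, 0.5, 0.5]
width: 0.0279
```

```bash
python3 plan.py 0.436 -0.1455 0.15 -0.128;  python3 - <<'E'
from h import *
s=snapshot("side"); cv2.imwrite("pics/s8.png",cv2.resize(s["frame"][150:240,220:340],None,fx=6,fy=6,interpolation=cv2.INTER_CUBIC))
E
```

```text
t 19.2 pos [ 0.4388 -0.1451  0.0567] phi -0.1257 F [0.8441 0.5337 0.4809] T [0.0149 0.0606 0.0472] w 0.0279
shift [-1.866  0.013  0.042] norm 1.87 turn [ 0.0007 -0.002   0.0004] rows>= 1.9
```

View pics/s8.png

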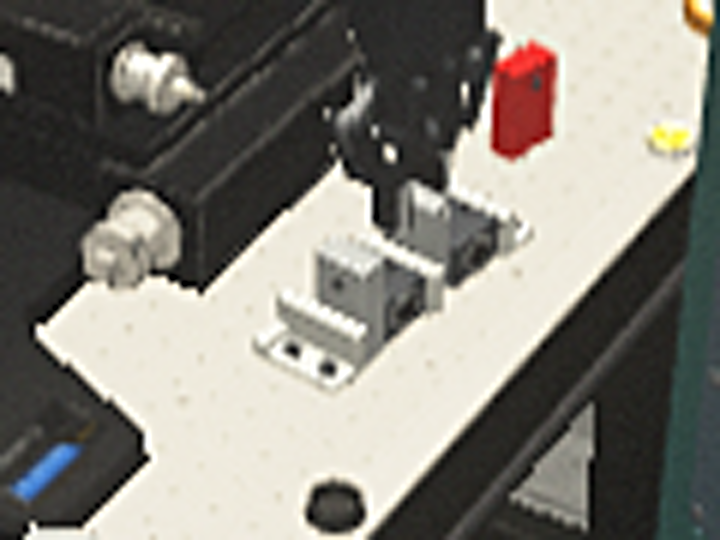

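send_rows:
  targets:
    - [-0.2, 0, 0.02, 0, -0.002, 0]
    - [-0.4, 0, 0, 0, 0, 0]
    - [-0.7, 0, 0, 0, 0, 0]
    - [-0.9, 0, 0, 0, 0, 0]
    - [-0.5, 0.6, 0.3, 0, 0, 0]
    - [0, 0.9, 0.3, 0, 0, 0]
    - [0, 0.9, 0.3, 0, 0, 0]
    - [0, 0.9, 0.3, 0, 0, 0]
    - [0, 0.9, 0.3, 0, 0, 0]
    - [0, 0, 0, 0, 0, 0]
    - [0, 0, 0, 0, 0, 0]

```text
t: 20.35
ee_pos: [0.3345, -0.3518, 0.206]
tool_rot: [[0.004, -0.121, -0.993], [-0.007, -0.993, 0.121], [-1.0, 0.006, -0.005]]
force: [0.4, 0.7, 0.1]
width: 0.0276
```

```bash
python3 - <<'E'
from h import *
s=snapshot("side"); cv2.imwrite("pics/s9.png",cv2.resize(s["frame"][150:280,190:340],None,fx=5,fy=5,interpolation=cv2.INTER_CUBIC))
s=snapshot("top"); cv2.imwrite("pics/t9.png",cv2.resize(s["frame"][195:235,235:335],None,fx=8,fy=8,interpolation=cv2.INTER_CUBIC))
E
```

```text
(no output)
```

View pics/s9.png

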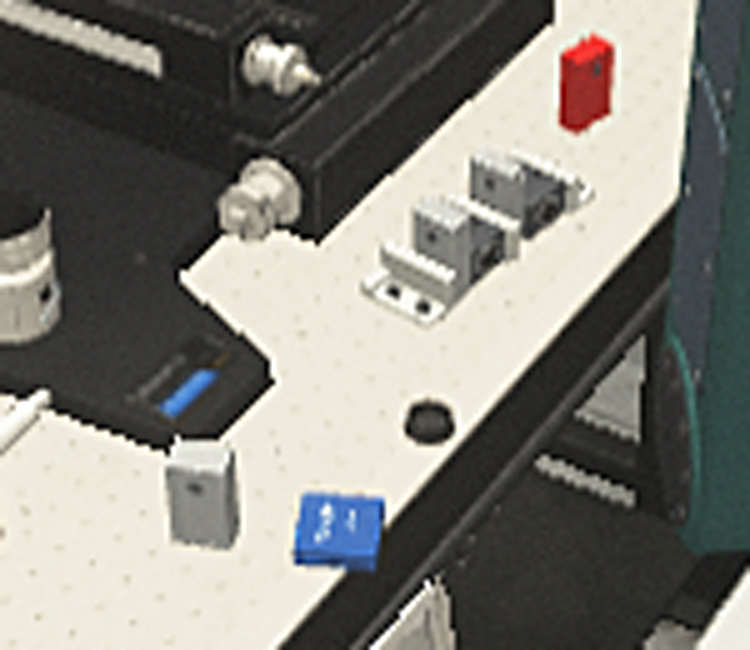

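View pics/t9.png

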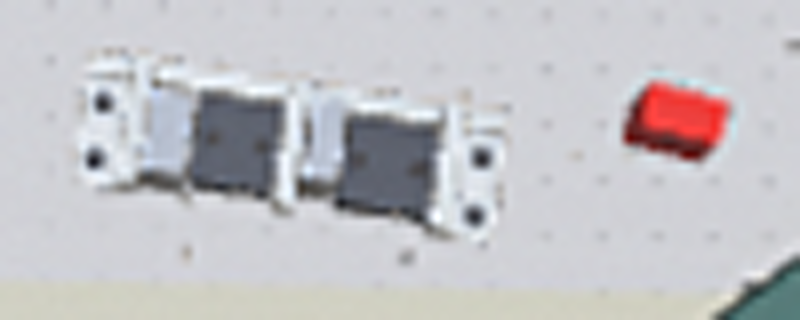

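```bash
python3 - <<'E' 
from fit import *
from jigfit import jb
j=(.4348,-.1325,-.128)
out=[]
for cam,(a,b,c,d),f in (("side",(255,175,315,218),8),("top",(240,198,305,230),8)):
    s=snapshot(cam); im=cv2.resize(s["frame"][b:d,a:c],None,fx=f,fy=f,interpolation=cv2.INTER_CUBIC)
    for y,th,x in((-.0137,.016,0.0),(.0543,.02,0.0)):
        X=jb(j,x-.018,x+.018,y-th/2,y+th/2,0,.065)
        for Y in(X,X[4:]):
            q=(((proj(s,Y)-[a,b])+.5)*f-.5).round().astype(np.int32); cv2.polylines(im,[cv2.convexHull(q)],True,(0,0,255),1)
    cv2.imwrite(f"pics/fin_{cam}.png",im)
E
```

```text
top cam [ 0.2334 -0.075   1.5457]
side cam [-0.1792  0.9372  0.9597]
```

View pics/fin_side.png

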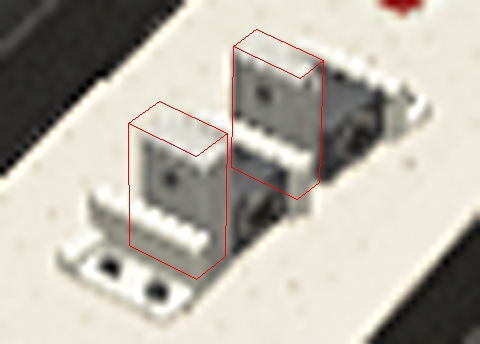

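View pics/fin_top.png

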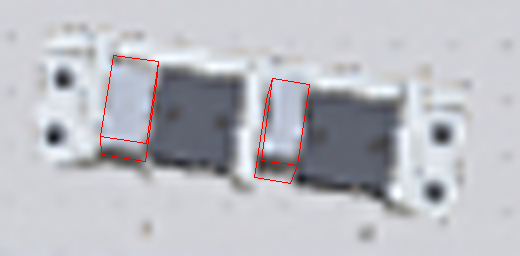

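```bash
python3 - <<'E'
from h import *
print(manip.close_job(), sensors.state()["t"])
E
```

```text
the job is handed in; nothing more can be done
the job is handed in; nothing more can be done
```

Each gap now has a snug spacer, and I handed the job in at about 21 s on the robot's clock, with no verdict reported.

- **Gap 2:** it holds the plate that stood nearest the jig. The jaws read about 19 mm on it, which I took as the 20 mm plate.
- **Gap 1:** it holds the plate that stood farthest from the jig. The jaws read about 15 mm on it, so I took it as the 16 mm plate.
- **Third plate:** it stands untouched at about (0.43, 0.20), well clear of the jig. I never gripped it or tried it in a gap. That it is the 24 mm one follows from elimination and from looking thickest in the pictures.

**Fit:** both plates went in with almost no force. Pushed sideways at the bottom, each met contact within about 1 mm either way, at 3–7 N.

**Seating:** both went down to the height they had standing on the table. For gap 1, pressing down also gave a 6 N push back. I did not press on the gap 2 plate.

**Last pictures:** both plates stand upright and square in their gaps, with the blocks in their bays, and the jig area and the neighbouring items in view look unmoved. I did not recheck every bystander by measurement, but the arm stayed clear of them all.

**Disagreement:** in the side view the gap 2 plate sits about 5 mm toward the robot from the mid-line, while the top view shows it nearly centred. Either is within the 16 mm limit.

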